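Draw the dropped sharpener out from under the desk riser

TASK

The brass pencil sharpener has dropped behind the clear strip under the desk riser, where no hand fits. Take the hooked rod, reach in through the open front and let its claw down over the sharpener, draw it through the gap in the strip - feel for the gap, and when it catches never force it - until it lies on the desk a few centimetres in front of the riser. Do this with the hook alone, then lay the hook down on the desk on its own feet, in front of the riser and about a hand's breadth from the sharpener, and do not disturb the notebook, stapler or magnifier.

Things in the scene. Friction and masses are not known exactly. Their poses are not given: they have to be found in the camera images.
- riser: Fixed desk riser 166 deep, 244 wide, 75 high: wooden cheeks 50 thick, wooden back 12 thick, clear 5 mm plastic top, open front. Origin on the desk at the middle of the open front; +x points inward, y across, z up. Inside: 140 wide (y -70 to 70), 150 deep, 70 high. A clear strip with a gap crosses its floor (see strip_mid). Over 22 N of the hook on riser or strip is too much
- strip_mid (a point): Point on the riser (x = 36, y = 0, z = 0) where its middle line crosses the clear unyielding strip, 12 high, 6 thick (x 33 to 39). The strip has one gap, 60 wide; its middle lies anywhere from y = -28 to +28, differs each time, is not measured and hard to see: feel for it. The claw, 52 wide, passes within about 4 of the gap's middle, else it stops dead on the strip
- hook: Hooked rod, loose, about 160 g, on its own feet. Origin on the desk under the middle of the handle; +x along the rod to the claw, z up. Wooden handle: bar 84 long (x -42 to 42), 16 wide, 20 to 44 above the desk, foot under its rear end at x = -34; grasp it across its width at its middle. Steel rod 8 thick, 32 above the desk, from the handle to x = 192, then the claw
- claw (a point): Middle of the claw's pocket at its lower edge, at x = 177, y = 0, z = 0 of the hook. Claw: upright blade 52 wide, 5 thick (x 190 to 195), 36 high at its middle, down to desk level; two side tines, 5 thick, 18 high, run back to x = 164. Pocket 42 wide, 26 deep, open below and towards the handle. Lift the claw 16 or more to pass over sharpener and strip
- sharpener: Brass wedge pencil sharpener 16 x 26 x 13 high, about 50 g, lying flat on the desk under the riser behind the strip: 85 to 105 inside the opening and within 25 of the riser's middle line, its 26 mm side lying across within 0.35 rad. Origin at the centre of its underside, y along its 26 mm side
- notebook: Dark green pocket notebook 141 x 91 x 14, loose, lying flat; origin at the centre of its underside. Leave alone
- stapler: Black stapler 36 x 132 x 47, loose; origin at the centre of its underside. Leave alone
- magnifier: Brass-rimmed magnifier 81 x 172 x 13 with a dark grip, loose, lying flat; origin at the middle of its underside. Leave alone
Things that resemble listed ones, but are neither listed nor needed, are in the scene too. Of the things that look like the hook, the larger one is meant.

How it is judged:
On the way, in this order (a step that is already met when the one before it is completed fails the run):
1. the claw has been let down over the sharpener under the riser, behind the strip (x of sharpener in the frame of hook between 0.155 and 0.19 m and y of sharpener in the frame of hook between -0.021 and 0.021 m and x of sharpener in the frame of riser above 0.05 m and height (world z) of claw below 0.01 m), for 0.1 s.
2. the sharpener, still in the claw, has been drawn out through the open front (x of sharpener in the frame of hook between 0.155 and 0.19 m and y of sharpener in the frame of hook between -0.021 and 0.021 m and x of sharpener in the frame of riser below -0.01 m), for 0.1 s.
At the end, for the whole second after the job is handed in: Sharpener at rest on the desk, 25 to 200 mm in front of the riser's open front and within 120 mm of its middle line; hook at rest on its own feet (level within 0.12 rad), its claw 20 mm or more in front of the opening and over 60 mm from the sharpener (centres) (x of sharpener in the frame of riser between -0.2 and -0.025 m and y of sharpener in the frame of riser between -0.12 and 0.12 m and height (world z) of sharpener below 0.01 m and linear speed of each of sharpener, hook below 0.02 m/s and height (world z) of hook below 0.008 m and angle between hook's own z axis and vertical below 0.12 rad and x of claw in the frame of riser below -0.02 m and horizontal distance between claw and sharpener above 0.06 m); the robot touches nothing.
It fails at once if the hook presses on the riser or its strip with more than 22 N (contact force between hook and riser above 22 N).
It fails at once if the hook presses on the sharpener with more than 22 N (contact force between hook and sharpener above 22 N).
It fails at once if the gripper or arm touches the sharpener (contact force between any of the fingers, the arm and sharpener above 0.5 N).
It fails at once if the arm or gripper pushes the riser with more than 22 N (contact force between any of the arm, the fingers and riser above 22 N).
It fails at once if the notebook, stapler or magnifier is moved by more than 20 mm (distance of any of notebook, stapler, magnifier from where it was at the start of the episode above 0.02 m).
It also fails if it takes over 67 s, if anything falls off the work surface, if the arm or the gripper's body presses on something with over 40 N, if the wrist force passes 120 N, or if a joint passes its speed limit or range.

ROBOT

A 6-joint arm with a two-finger parallel gripper is mounted at the origin on a cart in front of the work surface, level with it; the furniture and walls round the work are solid. World frame = base frame: x ahead of the robot, y to its left, z up, the work surface at z = 0. Lengths are in m, angles in rad, forces in N, time in s.
With the tool pointing down it reaches from about 0.275 to 0.775 m from the base axis. Payload 14.6 kg.
Tool frame: the origin (TCP) lies at the very end of the fingers, on their centre line; the grasp point (between the pads) lies 19 mm behind it; z points along the fingers, y is the line along which they close (so a half turn about z gives the same grasp; the last joint's range is limited). The gripper opens to 85 mm and grips with 20 to 120 N. Pads are 22 mm wide; open, the fingers measure 114 mm over their backs; the gripper's body (76 mm by 85 mm) begins 54 mm behind the grasp point. The pads swing forward as they close: fully open they stand 13 mm farther back than shut.
Start: joints at [-1.341, 0.263, -0.048, 1.259, 0, 1.415], TCP at [0.197, -0.487, 0.231] pointing down, gripper open.
Joint ranges: [-2.65, 2.65], [-0.89, 1.7], [-1.18, 1.37], [-2.13, 2.11], [-1.35, 1.29], [-3.14, 3.14]. Speed limits (rad/s): [1.89, 1.89, 2.57, 2.79, 3.14, 3.14].

INTERFACE

Orientations are given as a rotation vector (axis times angle).
In Python, from plant import * gives the robot as it stands.
- The arm moves only by the tool play_rows, never from a script. Its argument "rows" is a list of rows, each a list of 3 entries, a list of its own where there are three numbers: the shift along the tool's x, y, z in mm, then the turn about the tool's z in rad, then the finger opening in mm, from 0 to 85.4. A call has exactly 10 rows; each row shifts and turns the commanded pose from where the row before left it, along the tool's axes as they then stand; what a row does not reach is not made up. A row lasts 1/8 s, in which the tool goes at most 62.5 mm and 10.7 degrees, less where a joint would pass 70% of its speed; a pose out of reach is approached as far as the arm can. A call is refused whole if a number of a shift passes 62.5 or a number of a turn 0.188, either way. A call with a gripper value outside its range is refused whole. The fingers move at their own pace and stop on an object; "force" is the grip in N (left out, the last holds). Time passes only in rows, so rows that do not move let the fingers close, or fill a call up. It gives the time, the measured TCP pose, the force, the opening and the grip force at its end, in the units of the state.
- read_state(): the state, without advancing time (a new reading comes with each control period).
- read_camera(name): name is "side" or "top" or "wrist"; returns a dict with "image" (384x512x3 uint8, blue, green, red), "fx", "fy", "cx", "cy" (pixels), "R" (3x3) and "t" (3): a world point X has camera coordinates R X + t; the wrist camera has in their place "T_tool_cam" (4x4, takes a point from camera to tool coordinates, whose origin is the TCP and whose axes are the flange's). Camera axes: x right, y down, z forward; pixel columns grow to the right and rows downward; lengths in m; the calibration is good to about 2 mm. A picture is of the moment at which its call begins: read the wrist's pose just before it. There is no depth.
- close_job(): hands the job in; it is judged then, once.
The state is a dict: "clock": time; "joint_positions": joint angles; "dq": joint speeds; "joint_efforts": joint torques, N m; "tcp_pos": TCP position; "orientation": TCP orientation; "contact_force": force on the tool from outside, world axes, zero at the start; "ft_torque": the same for the moment, N m; "opening": finger opening in m; "grip_force": force on a finger pad.
Only numpy, scipy, OpenCV 4.12 (cv2) and the standard library are available. Lean on these libraries where they do the work, as an engineer would, in place of code of your own. Each camera call takes 0.05 s, during which the arm holds its last target. There are 200 camera calls.

## Working session

There is one attempt and no reset: what is moved stays moved. The work goes in short steps, Python scripts to look and compute and a tool call to move; the robot and the scene stay as the last step left them, time stands still between calls to the robot, and variables do not carry over. Pictures are saved under pics/ and viewed, at most 13 in all, crops included, and the job is handed in when it is done.

Besides the shell and the picture viewer there is one more tool, called after "Request:" as name(argument=value, ...), one argument or row to a line, values as JSON. play_rows: Moves the arm, as the interface text tells. Its arguments: {"type":"object","properties":{"rows":{"type":"array"},"force":{"type":"number"}},"required":["rows"]}

```bash
mkdir -p pics; ls; python3 - <<'E'
from plant import *
import cv2,numpy as np
s=read_state();print(s)
for n in("top","side"):
    c=read_camera(n);cv2.imwrite(f"pics/{n}0.png",c["image"]);np.savez(f"pics/{n}0.npz",**c);print(n,c["fx"],c["fy"],c["cx"],c["cy"],c["R"],c["t"])
E
```

```text
pics
{'clock': 0.0, 'joint_positions': array([-1.34129432e+00,  2.63476713e-01, -4.89335217e-02,  1.25941208e+00,
        3.06665316e-06,  1.41552660e+00]), 'dq': array([ 0.00263884,  0.00060473, -0.00019102, -0.00193415, -0.00050421,
       -0.00023105]), 'joint_efforts': array([ 2.01016319e-04, -6.37615085e+01,  3.84564579e+01,  1.37829728e-02,
       -5.82633675e-05, -4.03897127e-05]), 'tcp_pos': array([ 0.19700334, -0.48633226,  0.23085031]), 'orientation': array([-3.08262646e+00, -6.00480502e-01,  5.49714982e-05]), 'contact_force': array([-0.03283766,  0.26513867, -0.30668179]), 'ft_torque': array([0.06908888, 0.00074718, 0.06140547]), 'grip_force': 0.0, 'opening': 0.08520253328753521}
top 373.5907122950196 373.5907122950196 251.84768501911228 189.99114771909555 [[-0.00706006 -0.99996847  0.00363479]
 [-0.99606993  0.00671151 -0.08831559]
 [ 0.08828841 -0.00424401 -0.99608591]] [0.02379592 0.50928517 1.05855237]
side 379.3992951138371 379.3992951138371 260.3683221296038 192.61416569641585 [[-0.94210871 -0.33524739  0.00635282]
 [-0.14780249  0.39819763 -0.9053138 ]
 [ 0.30097441 -0.85384298 -0.42469585]] [0.49864434 0.11146133 1.05863548]
```

View pics/top0.png

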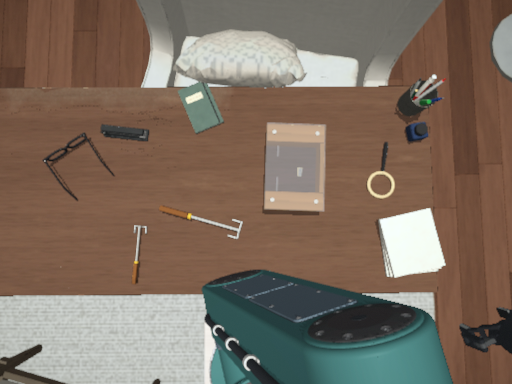

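View pics/side0.png

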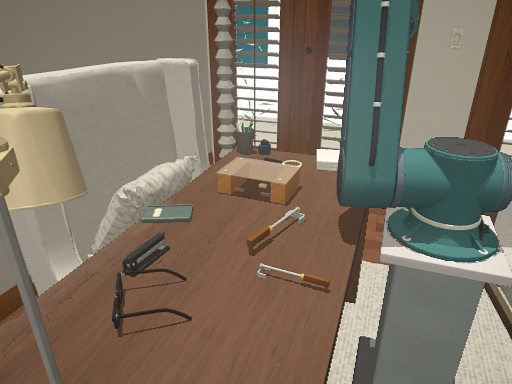

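```bash
python3 - <<'E'
import cv2,numpy as np
t=cv2.imread("pics/top0.png");s=cv2.imread("pics/side0.png")
a=cv2.resize(t[115:245,155:335],None,fx=4.4,fy=4.4,interpolation=cv2.INTER_CUBIC)
cv2.imwrite("pics/c1.png",a[:600])
b=cv2.resize(s[150:255,205:315],None,fx=5.5,fy=5.5,interpolation=cv2.INTER_CUBIC)
cv2.imwrite("pics/c2.png",b)
E
```

```text
(no output)
```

View pics/c1.png

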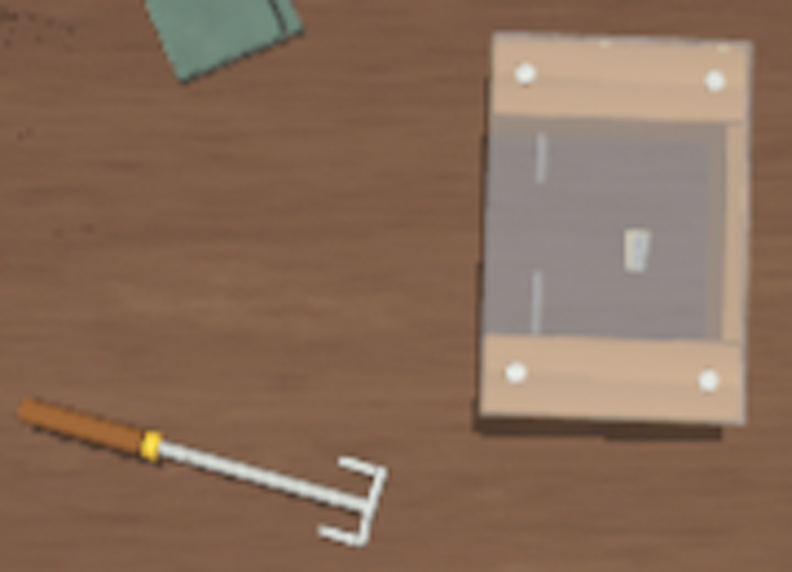

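View pics/c2.png

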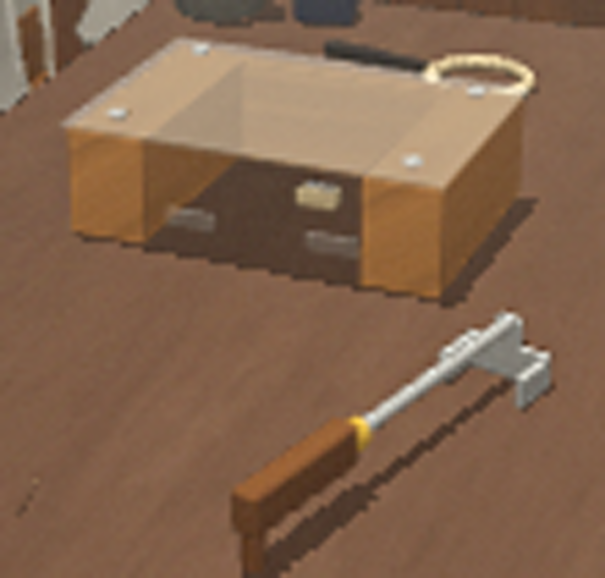

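```bash
cat > h.py <<'E'
import numpy as np
def load(n): return dict(np.load(f"pics/{n}.npz"))
def ray(c,u,v,z):
    R,t=c["R"],c["t"]; o=-R.T@t
    d=R.T@np.array([(u-c["cx"])/c["fx"],(v-c["cy"])/c["fy"],1.])
    return o+d*(z-o[2])/d[2]
def proj(c,X):
    p=c["R"]@np.asarray(X)+c["t"]; return np.array([c["fx"]*p[0]/p[2]+c["cx"],c["fy"]*p[1]/p[2]+c["cy"]])
E
python3 - <<'E'
from h import *
c=load("top0");s=load("side0")
f=lambda u,v,z:ray(c,(u+.5)/4.4-.5+155,(v+.5)/4.4-.5+115,z)
g=lambda u,v,z:ray(s,(u+.5)/5.5-.5+205,(v+.5)/5.5-.5+150,z)
P={n:f(*p) for n,p in dict(FL=(493,33,.075),BL=(752,41,.075),BR=(746,424,.075),FR=(480,415,.075),
 rod0=(160,449,.036),rod1=(368,508,.036),h0=(20,408,.044),yel=(152,446,.036),cl1=(384,470,.018),cl2=(362,543,.018),t1=(340,461,.018),t2=(320,530,.018),
 sh=(637,250,.013),sA=(541,135,.012),sB=(540,183,.012),sC=(538,270,.012),sD=(536,332,.012)).items()}
for k,v in P.items(): print(k,v.round(4))
d=lambda a,b:np.linalg.norm(P[a]-P[b])
print("width",d("FL","FR"),d("BL","BR"),"depth",d("FL","BL"),d("FR","BR"))
print("claw w",d("cl1","cl2"),"gap",d("sB","sC"),d("sA","sD"))
# side check
for n,p in dict(FL=(65,127,.075),FR=(445,188,.075),BR=(525,92,.075),BL=(180,38,.075),FLb=(72,233,0),FRb=(440,300,0)
 ,sB=(215,212,.012),sC=(305,233,.012),sh=(320,184,.013)).items(): print("side",n,g(*p).round(4))
E
```

```text
FL [ 0.6952 -0.0223  0.075 ]
BL [ 0.689 -0.187  0.075]
BR [ 0.4457 -0.1773  0.075 ]
FR [ 0.4525 -0.0116  0.075 ]
rod0 [0.4334 0.1936 0.036 ]
rod1 [0.3946 0.0596 0.036 ]
h0 [0.4601 0.2823 0.044 ]
yel [0.4354 0.1988 0.036 ]
cl1 [0.419  0.0496 0.018 ]
cl2 [0.3716 0.0642 0.018 ]
t1 [0.4251 0.0785 0.018 ]
t2 [0.3802 0.0916 0.018 ]
sh [ 0.564  -0.1196  0.013 ]
sA [ 0.6424 -0.0567  0.012 ]
sB [ 0.6098 -0.0556  0.012 ]
sC [ 0.5511 -0.0535  0.012 ]
sD [ 0.5097 -0.0516  0.012 ]
width 0.24294702444242436 0.24346619262904662 depth 0.1648096922493399 0.16579408772682158
claw w 0.04958283837538598 gap 0.058703090899321284 0.13283684806686688
side FL [ 0.69   -0.0182  0.075 ]
side FR [ 0.4512 -0.0105  0.075 ]
side BR [ 0.4457 -0.1715  0.075 ]
side BL [ 0.6865 -0.1878  0.075 ]
side FLb [ 0.6935 -0.0281  0.    ]
side FRb [ 0.454 -0.019  0.   ]
side sB [ 0.6123 -0.0636  0.012 ]
side sC [ 0.5498 -0.0541  0.012 ]
side sh [ 0.5649 -0.1249  0.013 ]
```

```bash
cat >> h.py <<'E'
from scipy.spatial.transform import Rotation as Ro
def rel(s,X,yaw=None):
    R=Ro.from_rotvec(s["orientation"]).as_matrix()
    d=R.T@(np.asarray(X)-s["tcp_pos"])*1000
    y=np.arctan2(R[1,0],R[0,0])
    print("clock %.2f tcp"%s["clock"],(s["tcp_pos"]*1000).round(1),"toolx yaw %.4f tz %s F %s M %s open %.4f grip %.1f"%(y,R[:,2].round(4),s["contact_force"].round(2),s["ft_torque"].round(2),s["opening"],s["grip_force"]),"j6 %.2f"%s["joint_positions"][5])
    print(" shift mm",d.round(1), "" if yaw is None else "turn %.4f"%(-((yaw-y+np.pi/2)%np.pi-np.pi/2)), "all-turn(full) %.4f"%(-((yaw-y+np.pi)%(2*np.pi)-np.pi)) if yaw is not None else "")
E
python3 - <<'E'
from plant import *
from h import *
rel(read_state(),[.4488,.243,.12],-1.853)
E
```

```text
clock 0.10 tcp [ 197.  -486.4  230.9] toolx yaw 0.3848 tz [-2.e-04  1.e-03 -1.e+00] F [ 0.06 -0.11 -0.56] M [ 0.03 -0.06 -0.01] open 0.0853 grip 0.0 j6 1.42
 shift mm [ 507.1 -581.4  111.5] turn -0.9038 all-turn(full) 2.2378
```

Request:
play_rows(
  rows=[
    [[0,0,0],-0.18,85],
    [[0,0,0],-0.18,85],
    [[0,0,0],-0.18,85],
    [[0,0,0],-0.18,85],
    [[0,0,0],-0.184,85],
    [[45,2,0],0,85],
    [[45,2,0],0,85],
    [[45,2,0],0,85],
    [[45,2,0],0,85],
    [[45,2,0],0,85],
  ],
)

```text
clock: 1.35
tcp_pos: [0.2694, -0.2718, 0.2311]
orientation: [-2.512, -1.887, -0.0]
contact_force: [0.2, -0.1, 0.8]
opening: 0.0848
grip_force: 0.0
```

Request:
play_rows(
  rows=[
    [[45,2,0],0,85],
    [[45,2,0],0,85],
    [[45,2,0],0,85],
    [[45,2,0],0,85],
    [[45,2,0],0,85],
    [[45,2,0],0,85],
    [[45,2,0],0,85],
    [[45,2,0],0,85],
    [[45,2,0],0,85],
    [[0,0,0],0,85],
  ],
)

```text
clock: 2.6
tcp_pos: [0.3995, 0.1128, 0.2309]
orientation: [-2.507, -1.892, 0.001]
contact_force: [-0.1, -0.7, 0.9]
opening: 0.0851
grip_force: 0.0
```

```bash
python3 - <<'E'
from plant import *
from h import *
rel(read_state(),[.4488,.243,.10],-1.853)
E
```

```text
clock 2.60 tcp [399.5 112.8 230.9] toolx yaw 1.2926 tz [-7.e-04  2.e-04 -1.e+00] F [-0.1  -0.72  0.93] M [0.01 0.05 0.  ] open 0.0851 grip 0.0 j6 1.93
 shift mm [138.7  11.7 130.9] turn 0.0040 all-turn(full) -3.1376
```

Go above the handle and look with the wrist camera.

Request:
play_rows(
  rows=[
    [[35,3,15],0,85],
    [[35,3,25],0,85],
    [[35,3,25],0,85],
    [[34,3,25],0,85],
    [[0,0,20],0,85],
    [[0,0,0],0,85],
    [[0,0,0],0,85],
    [[0,0,0],0,85],
    [[0,0,0],0,85],
    [[0,0,0],0,85],
  ],
)

```text
clock: 3.85
tcp_pos: [0.4496, 0.2408, 0.1216]
orientation: [2.512, 1.887, 0.001]
contact_force: [-0.3, 0.3, 0.3]
opening: 0.0852
grip_force: 0.0
```

```bash
python3 - <<'E'
from plant import *
from h import *
import cv2
s=read_state();rel(s,[.4488,.243,.013],-1.853)
c=read_camera("wrist");cv2.imwrite("pics/w1.png",c["image"])
T=np.eye(4);T[:3,:3]=Ro.from_rotvec(s["orientation"]).as_matrix();T[:3,3]=s["tcp_pos"]
W=np.linalg.inv(T@c["T_tool_cam"])
np.savez("pics/w1.npz",fx=c["fx"],fy=c["fy"],cx=c["cx"],cy=c["cy"],R=W[:3,:3],t=W[:3,3]);print(c["T_tool_cam"].round(3))
cc=dict(fx=c["fx"],fy=c["fy"],cx=c["cx"],cy=c["cy"],R=W[:3,:3],t=W[:3,3])
e=np.array([np.cos(-1.853),np.sin(-1.853),0])
for l in(-.042,0,.042,.19): print(l,proj(cc,np.array([.4488,.243,.044 if l<.1 else .036])+e*l).round(1))
E
```

```text
clock 3.85 tcp [449.6 240.8 121.6] toolx yaw 1.2887 tz [ 5.e-04  1.e-04 -1.e+00] F [-0.35  0.28  0.25] M [-0.04  0.02  0.  ] open 0.0852 grip 0.0 j6 2.18
 shift mm [  1.8  -1.4 108.6] turn 0.0001 all-turn(full) -3.1415
[[ 0.001 -0.963 -0.27   0.068]
 [ 1.     0.001 -0.    -0.   ]
 [ 0.    -0.27   0.963 -0.144]
 [ 0.     0.     0.     1.   ]]
-0.042 [253.3 152.6]
0 [253.4 201.9]
0.042 [253.4 246.6]
0.19 [253.5 369. ]
```

View pics/w1.png

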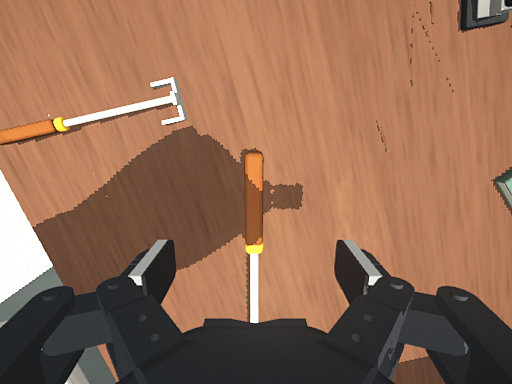

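The view shows the larger hook's handle at (245–263, 151–246), matching the projection (253, 153–247). The smaller look-alike is at (0–185, 80–140). The larger hook lies under the gripper and is the one meant.

Request:
play_rows(
  rows=[
    [[2,-1,20],0,85],
    [[0,0,25],0,85],
    [[0,0,25],0,85],
    [[0,0,20],0,85],
    [[0,0,12],0,85],
    [[0,0,6],0,85],
    [[0,0,0],0,85],
    [[0,0,0],0,60],
    [[0,0,0],0,30],
    [[0,0,0],0,10],
  ],
  force=80,
)

```text
clock: 5.15
tcp_pos: [0.4492, 0.2431, 0.0135]
orientation: [2.511, 1.887, 0.001]
contact_force: [-0.3, 0.7, 0.2]
opening: 0.0316
grip_force: 0.0
```

Request:
play_rows(
  rows=[
    [[0,0,0],0,10],
    [[0,0,0],0,10],
    [[0,0,0],0,10],
    [[0,0,0],0,10],
    [[0,0,0],0,10],
    [[0,0,0],0,10],
    [[0,0,-6],0,10],
    [[0,0,-8],0,10],
    [[0,0,-8],0,10],
    [[0,0,0],0,10],
  ],
)

```text
clock: 6.4
tcp_pos: [0.4495, 0.2432, 0.036]
orientation: [2.511, 1.887, 0.002]
contact_force: [-0.9, 0.2, -1.8]
opening: 0.015
grip_force: 77.9
```

```bash
python3 - <<'E'
from plant import *
from h import *
import cv2
s=read_state();rel(s,[.5763,.0575,.037],-1.610)
c=read_camera("top");cv2.imwrite("pics/top1.png",c["image"]);np.savez("pics/top1.npz",**c)
d=read_camera("side");cv2.imwrite("pics/side1.png",d["image"]);np.savez("pics/side1.npz",**d)
A=cv2.resize(c["image"][170:250,150:260],None,fx=7,fy=7,interpolation=cv2.INTER_CUBIC)[:300]
B=cv2.resize(d["image"][195:255,230:340],None,fx=7,fy=7,interpolation=cv2.INTER_CUBIC)
A=cv2.resize(c["image"][200:243,150:260],None,fx=7,fy=7,interpolation=cv2.INTER_CUBIC)[:300]
B=B[:299]
cv2.imwrite("pics/v1.png",np.vstack([A,B]))
E
```

```text
clock 6.40 tcp [449.5 243.2  36. ] toolx yaw 1.2888 tz [ 1.3e-03  4.0e-04 -1.0e+00] F [-0.86  0.16 -1.75] M [ 0.08  0.   -0.02] open 0.0150 grip 77.9 j6 2.19
 shift mm [-143.1  173.4   -0.9] turn -0.2428 all-turn(full) 2.8988
```

View pics/v1.png

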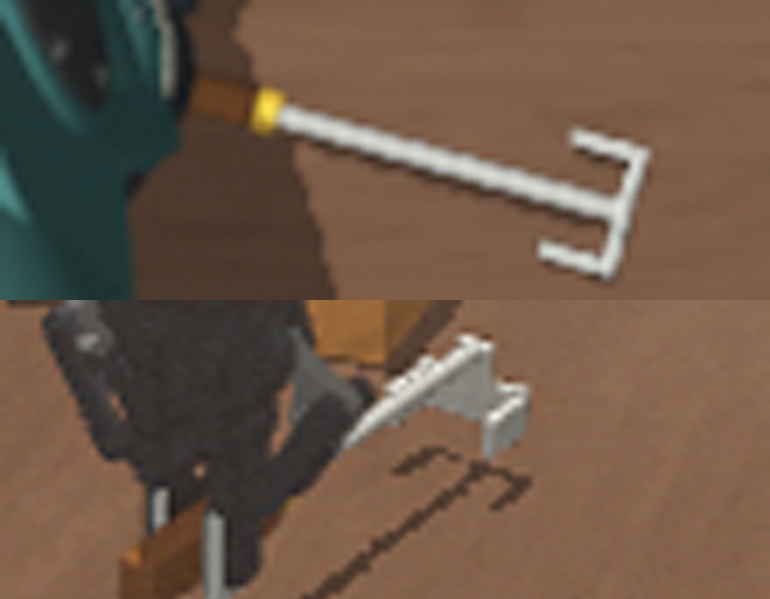

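```bash
cat >> h.py <<'E'
RO=np.array([.5733,-.0175]);RX=np.array([-.039,-.9992]);RY=np.array([.9992,-.039])
def rp(x,y,z): return np.r_[RO+RX*x+RY*y,z]
def tor(X): d=np.asarray(X)[:2]-RO; return np.array([d@RX,d@RY])
E
python3 - <<'E'
from plant import *
from h import *
c=load("top1");s=read_state();p=s["tcp_pos"]
R=Ro.from_rotvec(s["orientation"]).as_matrix();hx=-R[:2,0];hy=np.array([-hx[1],hx[0]])
for n,u,v,z in(("c1",648,153,.04),("c2",610,275,.04),("rodend",622,212,.058),("rod0",290,118,.058),("t1",572,136,.04),("t2",540,250,.04)):
    X=ray(c,150+(u+.5)/7-.5,200+(v+.5)/7-.5,z);d=X[:2]-p[:2];print(n,X.round(4),"hook",(d@hx).round(4),(d@hy).round(4))
rel(s,rp(-.25,-.002,.037),-1.610);rel(s,rp(-.071,-.002,.037),-1.610)
E
```

```text
c1 [0.4189 0.0484 0.04  ] hook 0.1954 0.0252
c2 [0.3701 0.0639 0.04  ] hook 0.1941 -0.026
rodend [0.3956 0.0584 0.058 ] hook 0.1923 0.0
rod0 [0.4337 0.1901 0.058 ] hook 0.0552 -0.0001
t1 [0.426  0.0791 0.04  ] hook 0.164 0.0234
t2 [0.3803 0.092  0.04  ] hook 0.1642 -0.024
clock 6.50 tcp [449.1 243.1  35.3] toolx yaw 1.2888 tz [ 2.e-04  1.e-04 -1.e+00] F [-0.53  0.74 -2.23] M [ 0.07  0.   -0.08] open 0.0151 grip 77.9 j6 2.19
 shift mm [ 26.4 129.7  -1.6] turn -0.2428 all-turn(full) 2.8988
clock 6.50 tcp [449.1 243.1  35.3] toolx yaw 1.2888 tz [ 2.e-04  1.e-04 -1.e+00] F [-0.53  0.74 -2.23] M [ 0.07  0.   -0.08] open 0.0151 grip 77.9 j6 2.19
 shift mm [-147.3  172.8   -1.7] turn -0.2428 all-turn(full) 2.8988
```

Request:
play_rows(
  rows=[
    [[5,20,-1],0,10],
    [[5,27,-1],0,10],
    [[5,27,0],0,10],
    [[6,27,0],0,10],
    [[5,28,0],0,10],
    [[0,0,0],-0.08,10],
    [[0,0,0],-0.08,10],
    [[0,0,0],-0.083,10],
    [[0,0,0],0,10],
    [[0,0,0],0,10],
  ],
)

```text
clock: 7.75
tcp_pos: [0.5801, 0.2321, 0.0371]
orientation: [-2.266, -2.175, 0.0]
contact_force: [0.4, 0.2, -1.5]
opening: 0.015
grip_force: 78.2
```

```bash
python3 - <<'E'
from plant import *
from h import *
import cv2
s=read_state();print(tor(s["tcp_pos"]))
rel(s,rp(-.071,-.002,.037),-1.610)
E
```

```text
[-0.24970701 -0.00295299]
clock 7.75 tcp [580.1 232.1  37.1] toolx yaw 1.5300 tz [-4.e-04 -1.e-04 -1.e+00] F [ 0.36  0.22 -1.47] M [ 0.07 -0.02 -0.02] open 0.0150 grip 78.2 j6 1.86
 shift mm [-1.787e+02  1.300e+00  1.000e-01] turn -0.0016 all-turn(full) 3.1400
```

Request:
play_rows(
  rows=[
    [[-14,0,0],0,10],
    [[-18,0,0],0,10],
    [[-18,1,0],0,10],
    [[-18,0,0],0,10],
    [[-18,0,0],0,10],
    [[-18,0,0],0,10],
    [[-18,0,0],0,10],
    [[-18,0,0],0,10],
    [[-18,0,0],0,10],
    [[-18,0,0],0,10],
  ],
)

```text
clock: 9.0
tcp_pos: [0.5743, 0.0551, 0.0373]
orientation: [2.264, 2.178, 0.0]
contact_force: [-0.3, -0.5, 0.2]
opening: 0.0148
grip_force: 78.2
```

```bash
python3 - <<'E'
from plant import *
from h import *
import cv2
s=read_state();print(tor(s["tcp_pos"]))
rel(s,rp(-.071,-.002,.016),-1.610)
c=read_camera("top");cv2.imwrite("pics/top2.png",c["image"]);np.savez("pics/top2.npz",**c)
A=cv2.resize(c["image"][115:220,230:335],None,fx=5.5,fy=5.5,interpolation=cv2.INTER_CUBIC)
cv2.imwrite("pics/v2.png",A)
E
```

```text
[-0.07253351 -0.00180812]
clock 9.00 tcp [574.3  55.1  37.3] toolx yaw 1.5318 tz [ 1.e-04  0.e+00 -1.e+00] F [-0.32 -0.46  0.2 ] M [ 0.05  0.   -0.01] open 0.0148 grip 78.2 j6 1.56
 shift mm [-1.5 -0.2 21.3] turn 0.0002 all-turn(full) -3.1414
```

View pics/v2.png

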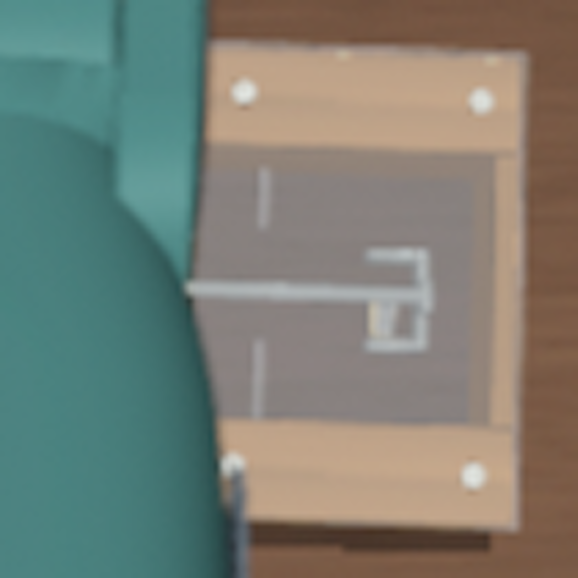

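```bash
python3 - <<'E'
from h import *
c=load("top2");f=lambda u,v,z:tor(ray(c,230+(u+.5)/5.5-.5,115+(v+.5)/5.5-.5,z)).round(4)
for n,a in dict(tU=(395,255,.041),tL=(395,347,.041),blade=(431,300,.05),tinetip=(367,347,.041),shL=(370,320,.013),shBot=(383,340,.013),gapU=(264,228,.012),gapL=(259,340,.012),FL=(205,44,.075),BL=(527,52,.075),BR=(517,527,.075)).items(): print(n,f(*a))
c0=load("top0");f0=lambda u,v,z:tor(ray(c0,(u+.5)/4.4-.5+155,(v+.5)/4.4-.5+115,z)).round(4)
for p in((625,230),(650,232),(645,271),(626,270)): print(f0(*p,.013))
E
```

```text
tU [0.104  0.0211]
tL [ 0.1049 -0.0271]
blade [ 0.1218 -0.0033]
tinetip [ 0.0904 -0.0276]
shL [ 0.0951 -0.0095]
shBot [ 0.1022 -0.02  ]
gapU [0.0373 0.0384]
gapL [ 0.0362 -0.022 ]
FL [0.0006 0.1206]
BL [0.1645 0.1219]
BR [ 0.163  -0.1198]
[0.0941 0.0079]
[0.1108 0.0071]
[ 0.108  -0.0192]
[ 0.0953 -0.019 ]
```

Request:
play_rows(
  rows=[
    [[-2,-2,0],0,10],
    [[0,0,0],0,10],
    [[0,0,4],0,10],
    [[0,0,4],0,10],
    [[0,0,4],0,10],
    [[0,0,4],0,10],
    [[0,0,3],0,10],
    [[0,0,2],0,10],
    [[0,0,0],0,10],
    [[0,0,0],0,10],
  ],
)

```text
clock: 10.3
tcp_pos: [0.5724, 0.0543, 0.0164]
orientation: [2.264, 2.178, 0.0]
contact_force: [0.1, 0.2, -1.1]
opening: 0.0146
grip_force: 78.2
```

```bash
python3 - <<'E'
from plant import *
from h import *
import cv2
s=read_state();print(tor(s["tcp_pos"]))
rel(s,rp(-.11,.0092,.016),-1.610)
E
```

```text
[-0.07172227 -0.00372049]
clock 10.30 tcp [572.4  54.3  16.4] toolx yaw 1.5318 tz [ 2.e-04  0.e+00 -1.e+00] F [ 0.13  0.23 -1.14] M [ 0.06 -0.06 -0.  ] open 0.0146 grip 78.2 j6 1.56
 shift mm [38.3 12.9  0.4] turn 0.0002 all-turn(full) -3.1414
```

Request:
play_rows(
  rows=[
    [[3,1,0],0,10],
    [[4,1.5,0],0,10],
    [[4,1.5,0],0,10],
    [[4,1.5,0],0,10],
    [[4,1.5,0],0,10],
    [[4,1.5,0],0,10],
    [[4,1.5,0],0,10],
    [[4,1.5,0],0,10],
    [[4,1.4,0],0,10],
    [[4,0,0],0,10],
  ],
)

```text
clock: 11.55
tcp_pos: [0.5868, 0.093, 0.0163]
orientation: [2.264, 2.178, 0.0]
contact_force: [-0.2, 0.2, -2.5]
opening: 0.015
grip_force: 78.2
```

```bash
python3 - <<'E'
from plant import *
from h import *
import cv2
s=read_state();print(tor(s["tcp_pos"]))
rel(s,rp(-.12,.0092,.016),-1.610)
c=read_camera("top");cv2.imwrite("pics/top3.png",c["image"]);np.savez("pics/top3.npz",**c)
A=cv2.resize(c["image"][130:200,250:320],None,fx=8,fy=8,interpolation=cv2.INTER_CUBIC)
cv2.imwrite("pics/v3.png",A)
E
```

```text
[-0.11097153  0.00921153]
clock 11.55 tcp [586.8  93.   16.3] toolx yaw 1.5318 tz [ 1.e-04 -0.e+00 -1.e+00] F [-0.16  0.21 -2.49] M [-0.02 -0.06 -0.01] open 0.0150 grip 78.2 j6 1.63
 shift mm [ 9.  -0.   0.3] turn 0.0002 all-turn(full) -3.1414
```

View pics/v3.png

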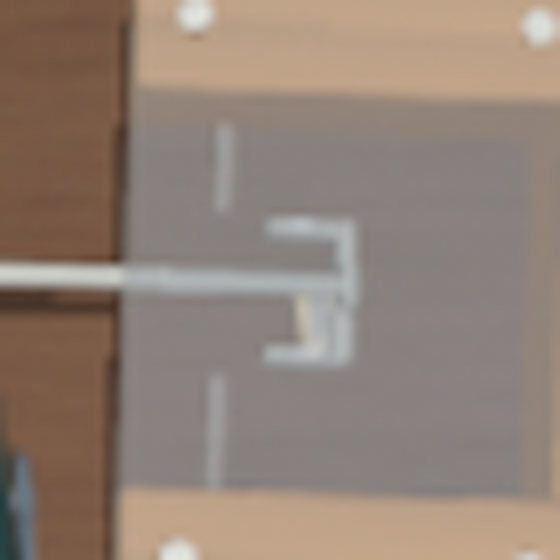

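Request:
play_rows(
  rows=[
    [[3,-0.4,0],0,10],
    [[3,0,0],0,10],
    [[3,0,0],0,10],
    [[2,0,0],0,10],
    [[1,0,0],0,10],
    [[1,0,0],0,10],
    [[1,0,0],0,10],
    [[1,0,0],0,10],
    [[1,0,0],0,10],
    [[0.5,0,0],0,10],
  ],
)

```text
clock: 12.85
tcp_pos: [0.5869, 0.1093, 0.0163]
orientation: [2.264, 2.178, -0.0]
contact_force: [-0.4, -0.7, -1.0]
opening: 0.0151
grip_force: 78.2
```

```bash
python3 - <<'E'
from plant import *
from h import *
s=read_state();print(tor(s["tcp_pos"]))
rel(s,rp(-.128,.0088,.016),-1.610)
E
```

```text
[-0.1272632   0.00865746]
clock 12.85 tcp [586.9 109.3  16.3] toolx yaw 1.5318 tz [-0. -0. -1.] F [-0.36 -0.68 -1.03] M [ 0.01  0.   -0.04] open 0.0151 grip 78.2 j6 1.66
 shift mm [0.7 0.1 0.3] turn 0.0002 all-turn(full) -3.1414
```

Request:
play_rows(
  rows=[
    [[1,0,0],0,10],
    [[1,0,0],0,10],
    [[1,0,0],0,10],
    [[1,0,0],0,10],
    [[1,0,0],0,10],
    [[1,0,0],0,10],
    [[1,0,0],0,10],
    [[1,0,0],0,10],
    [[1,0,0],0,10],
    [[1,0,0],0,10],
  ],
)

```text
clock: 14.1
tcp_pos: [0.5873, 0.1194, 0.0163]
orientation: [2.264, 2.178, 0.0]
contact_force: [-0.8, -0.6, -1.6]
opening: 0.0149
grip_force: 78.2
```

```bash
python3 - <<'E'
from plant import *
from h import *
s=read_state();print(tor(s["tcp_pos"]))
rel(s,rp(-.25,.0088,.016),-1.610)
E
```

```text
[-0.1373059   0.00868242]
clock 14.10 tcp [587.3 119.4  16.3] toolx yaw 1.5318 tz [ 0.  0. -1.] F [-0.76 -0.63 -1.57] M [-0.    0.02 -0.05] open 0.0149 grip 78.2 j6 1.67
 shift mm [1.127e+02 1.000e-01 3.000e-01] turn 0.0002 all-turn(full) -3.1414
```

Request:
play_rows(
  rows=[
    [[2,0,0],0,10],
    [[2,0,0],0,10],
    [[2,0,0],0,10],
    [[2,0,0],0,10],
    [[2,0,0],0,10],
    [[3,0,0],0,10],
    [[3,0,0],0,10],
    [[3,0,0],0,10],
    [[4,0,0],0,10],
    [[4,0,0],0,10],
  ],
)

```text
clock: 15.35
tcp_pos: [0.5883, 0.1466, 0.0163]
orientation: [-2.264, -2.178, 0.0]
contact_force: [-0.2, -0.1, -2.4]
opening: 0.0148
grip_force: 78.2
```

Request:
play_rows(
  rows=[
    [[6,0,0],0,10],
    [[7,0,0],0,10],
    [[8,0,0],0,10],
    [[8,0,0],0,10],
    [[8,0,0],0,10],
    [[8,0,0],0,10],
    [[8,0,0],0,10],
    [[8,0,0],0,10],
    [[8,0,0],0,10],
    [[6,0,0],0,10],
  ],
)

```text
clock: 16.6
tcp_pos: [0.5913, 0.2217, 0.0162]
orientation: [-2.264, -2.178, -0.0]
contact_force: [0.3, -0.8, -1.2]
opening: 0.0145
grip_force: 78.2
```

```bash
python3 - <<'E'
from plant import *
from h import *
import cv2
s=read_state();print(tor(s["tcp_pos"]))
rel(s,rp(-.25,-.09,.04),-1.610)
c=read_camera("top");cv2.imwrite("pics/top4.png",c["image"]);np.savez("pics/top4.npz",**c)
A=cv2.resize(c["image"][80:230,130:330],None,fx=4,fy=4,interpolation=cv2.INTER_CUBIC)
cv2.imwrite("pics/v4.png",A)
E
```

```text
[-0.2397594  0.0086798]
clock 16.60 tcp [591.3 221.7  16.2] toolx yaw 1.5319 tz [-0.  0. -1.] F [ 0.27 -0.79 -1.23] M [-0.07  0.   -0.  ] open 0.0145 grip 78.2 j6 1.84
 shift mm [ 10.2 -98.7 -23.8] turn 0.0003 all-turn(full) -3.1413
```

View pics/v4.png

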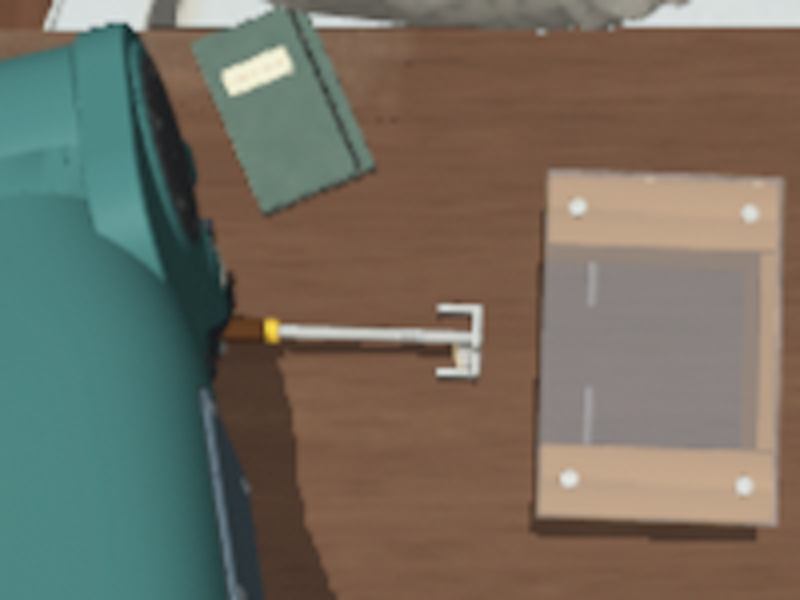

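Request:
play_rows(
  rows=[
    [[-2,-2,0],0,10],
    [[0,0,-4],0,10],
    [[0,0,-6],0,10],
    [[0,0,-9],0,10],
    [[0,0,-9],0,10],
    [[0,0,0],0,10],
    [[0,-18,0],0,10],
    [[0,-20,0],0,10],
    [[0,-20,0],0,10],
    [[0,-20,0],0,10],
  ],
)

```text
clock: 17.9
tcp_pos: [0.5105, 0.2223, 0.0441]
orientation: [-2.264, -2.178, 0.0]
contact_force: [-0.1, -0.9, -1.1]
opening: 0.015
grip_force: 78.2
```

Request:
play_rows(
  rows=[
    [[0,-15,0],0,10],
    [[0,-7,0],0,10],
    [[0,0,8],0,10],
    [[0,0,8],0,10],
    [[0,0,6],0,10],
    [[0,0,4],0,10],
    [[0,0,2],0,10],
    [[0,0,1.5],0,10],
    [[0,0,1],0,10],
    [[0,0,0],0,10],
  ],
)

```text
clock: 19.15
tcp_pos: [0.4893, 0.2232, 0.0138]
orientation: [2.264, 2.178, 0.0]
contact_force: [-0.4, 1.0, -1.3]
opening: 0.0148
grip_force: 78.2
```

```bash
python3 - <<'E'
from plant import *
from h import *
import cv2
s=read_state();print(tor(s["tcp_pos"]))
rel(s,rp(-.25,-.09,.0135),-1.610)
c=read_camera("top");cv2.imwrite("pics/top5.png",c["image"]);np.savez("pics/top5.npz",**c)
A=cv2.resize(c["image"][80:230,130:330],None,fx=4,fy=4,interpolation=cv2.INTER_CUBIC)
cv2.imwrite("pics/v5.png",A)
E
```

```text
[-0.23721457 -0.09331803]
clock 19.15 tcp [489.3 223.2  13.8] toolx yaw 1.5318 tz [ 1.e-04 -0.e+00 -1.e+00] F [-0.43  0.98 -1.34] M [ 0.13 -0.01  0.04] open 0.0148 grip 78.2 j6 1.89
 shift mm [12.8  3.3  0.3] turn 0.0002 all-turn(full) -3.1414
```

View pics/v5.png

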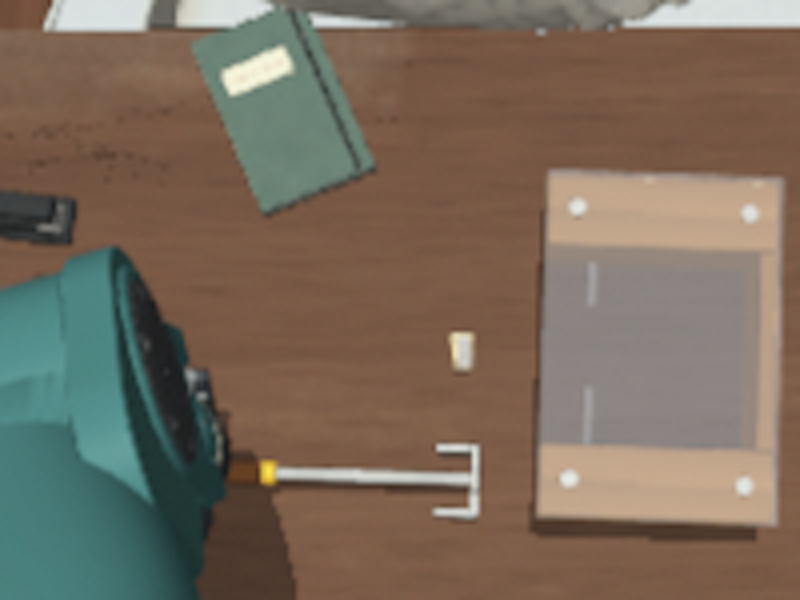

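The sharpener lies free at (462, 351) and the claw at (475, 480), about 90 mm apart. Next I release the hook and back off.

Request:
play_rows(
  rows=[
    [[0,0,0],0,25],
    [[0,0,0],0,40],
    [[0,0,0],0,60],
    [[0,0,0],0,85],
    [[0,0,0],0,85],
    [[0,0,0],0,85],
    [[0,0,-10],0,85],
    [[0,0,-30],0,85],
    [[0,0,-40],0,85],
    [[0,0,-40],0,85],
  ],
)

```text
clock: 20.45
tcp_pos: [0.4891, 0.2232, 0.1357]
orientation: [2.264, 2.178, 0.001]
contact_force: [1.1, 0.4, -0.2]
opening: 0.0849
grip_force: 0.0
```

Request:
play_rows(
  rows=[
    [[0,0,-30],0,85],
    [[0,0,0],0,85],
    [[0,0,0],0,85],
    [[0,0,0],0,85],
    [[0,0,0],0,85],
    [[0,0,0],0,85],
    [[0,0,0],0,85],
    [[0,0,0],0,85],
    [[0,0,0],0,85],
    [[0,0,0],0,85],
  ],
)

```text
clock: 21.7
tcp_pos: [0.4893, 0.2232, 0.1638]
orientation: [2.264, 2.178, 0.0]
contact_force: [-0.3, -0.4, 0.7]
opening: 0.0851
grip_force: 0.0
```

```bash
python3 - <<'E'
from plant import *
from h import *
import cv2
s=read_state();rel(s,rp(-.25,-.09,.0135),-1.610)
c=read_camera("side");d=read_camera("top")
a=load("top5")["image"].astype(int);b=d["image"].astype(int);o=load("top0")["image"].astype(int)
print("claw/sharpener diff",abs(a-b)[150:215,200:262].max(), "notebook",abs(o-b)[80:135,175:225].max(),"stapler",abs(o-b)[120:142,98:152].max(),"magn",abs(o-b)[138:202,362:400].max())
cv2.imwrite("pics/v6.png",cv2.resize(c["image"][150:300,200:350],None,fx=4,fy=4,interpolation=cv2.INTER_CUBIC))
E
```

```text
clock 21.70 tcp [489.3 223.2 163.8] toolx yaw 1.5318 tz [ 1.e-04 -0.e+00 -1.e+00] F [-0.32 -0.35  0.66] M [ 0.04  0.04 -0.01] open 0.0851 grip 0.0 j6 1.89
 shift mm [ 12.7   3.3 150.3] turn 0.0003 all-turn(full) -3.1413
claw/sharpener diff 47 notebook 6 stapler 102 magn 7
```

View pics/v6.png

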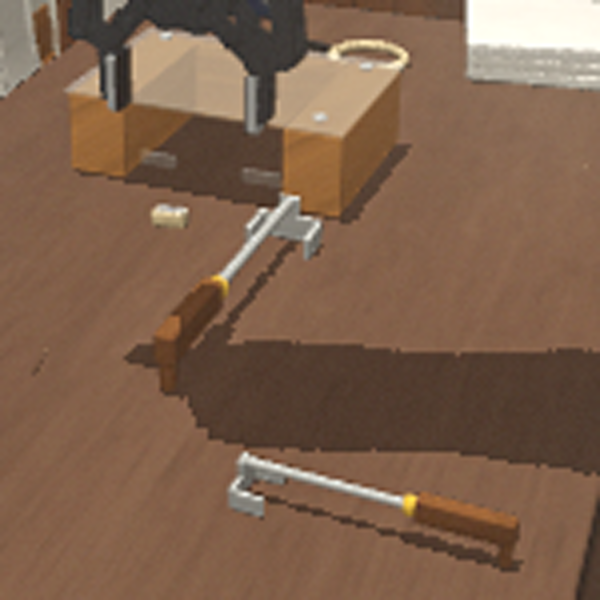

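The hook (handle end at (170, 350), claw at (290, 225)) stands on its feet, clear of the sharpener at (170, 215). The fingers are well above it. I'm handing in the job.

```bash
python3 -c "
from plant import *
print(close_job())"
```

```text
the job is handed in; nothing more can be done
None
```

I drew the sharpener out through the gap with the hook alone; it lies about 6 cm in front of the riser. The hook stands on its own feet about 9 cm from it, the notebook, stapler and magnifier appear unmoved, and the job was handed in at about 22 s (the verdict was not shown).

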